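# Seat the T-key in the red clamp knob

## Robot

A 7-joint arm with a two-finger parallel gripper is mounted at the origin on the work surface; the furniture and walls round the work are solid. World frame = base frame: x ahead of the robot, y to its left, z up, the work surface at z = 0. Lengths are in mm, angles in rad, forces in N, time in s.
With the tool pointing down it reaches from about 400 to 875 mm from the base axis. Payload 19.3 kg.
Tool frame: the origin (TCP) lies at the very end of the fingers, on their centre line; the grasp point (between the pads) lies 19 mm behind it; x points along the fingers, z is the direction in which the jaws open and shut, and the axes are right-handed (so a half turn about x gives the same grasp; the last joint's range is limited). The gripper opens to 85 mm and grips with 20 to 120 N. Pads are 22 mm wide; open, the fingers measure 114 mm over their backs; the gripper's body (76 mm by 85 mm) begins 54 mm behind the grasp point. The pads swing forward as they close: fully open they stand 13 mm farther back than shut.
Start: joints at [-1.222, 0.521, -0.036, 1.599, 0.021, 1.021, -0.113], TCP at [254.182, 570.969, 231.291] pointing down, gripper open.
Joint ranges: [-2.91, 2.91], [-0.3, 2.13], [-1.5, 1.42], [0.17, 2.43], [-1.26, 4.41], [0.16, 1.93], [-2.52, 2.52]. Speed limits (rad/s): [1.89, 1.89, 2.39, 2.39, 3.01, 3.01, 3.01].

## Interface

Orientations are given as a unit quaternion [w, x, y, z].
In Python, from plant import robot, eyes gives the robot as it stands.
- The arm moves only by the tool move_arm, never from a script. Its argument "motion" is a list of rows, each an object with "gripper": the closure in counts, from 0 (fully open) to 255 (shut); "slide": the shift along the world's x, y, z in cm, a list of three; "dr": the turn, a rotation vector about the world's x, y, z in rad, a list of three. A call has 1 to 10 rows; each row shifts and turns the commanded pose from where the row before left it; what a row does not reach is not made up. A row lasts 1/10 s, in which the tool goes at most 50 mm and 8.59 degrees, less where a joint would pass 70% of its speed; a pose out of reach is approached as far as the arm can. A call is refused whole if a number of a shift passes 5 or a number of a turn 0.15, either way. A call with a gripper value outside its range is refused whole. The fingers move at their own pace and stop on an object; the grip force is fixed at half the most. Time passes only in rows, so rows that do not move let the fingers close. It gives the time, the measured TCP pose, the force and the opening at its end, in the units of the state.
- robot.get_obs(): the state, without advancing time (a new reading comes with each control period).
- eyes.read_camera(name): name is "side" or "top" or "wrist"; returns a dict with "img" (420x560x3 uint8, red, green, blue), "intrinsics" (3x3 intrinsics, pixels), "D" ([k1, k2, p1, p2, k3] as OpenCV has them; the pictures are not rectified), "origin" and "rotation" of the camera in the world. Camera axes: x right, y up, looking along -z (the intrinsics and any distortion apply to the point x, -y, -z); pixel columns grow to the right and rows downward; lengths in mm; the calibration is good to about 2 mm. A picture is of the moment at which its call begins. There is no depth.
- robot.hand_in(): hands the job in, once; it reports no verdict.
The state is a dict: "time_s": time; "joint_positions": joint angles; "joint_velocities": joint speeds; "joint_torque": joint torques, N m; "tcp_pos": TCP position; "tool_rot": TCP orientation; "ft_force": force on the tool from outside, world axes, zero at the start; "wrist_torque": the same for the moment, N m; "grip_width": opening from 0.0 (shut) to 1.0 (fully open).
Only numpy, scipy, OpenCV 4.12 (cv2) and the standard library are available. Lean on these libraries where they do the work, as an engineer would, in place of code of your own. Each camera call takes 0.05 s, during which the arm holds its last target. There are 200 camera calls.

## Task

Take the yellow-handled T-key out of its wooden block and fit its blade into the slot on top of the red clamp knob (not the blue one), so that the clamp is ready to be tightened. Lower it in rather than dropping it, and let go once it stands upright with its shoulder resting flat on the knob.

Things in the scene. Friction and masses are not known exactly. Their poses are not given: they have to be found in the camera images.
- key_grip (a point): Centre of the handle bar of the loose T-key (about 160 g): yellow bar 90 mm long (local x), 24 wide (y), 26 high; grasp it across its width from above. A stem 20 mm thick, 25 mm of it bare, leads down to a dark shoulder plate 78 x 54 x 8 mm, its underside 46 mm below this point. Local z is up; a half turn about z makes no difference.
- key_shoulder (a point): Centre of the underside of the key's shoulder plate, axes as key_grip. Below it the blade: 30 mm wide (local x, parallel to the bar), 8 thick, 24 long, round-ended. At the start the key stands upright in a fixed pale wooden block (90 x 70 x 34 mm), blade in its hole, shoulder on its top; it lifts straight out.
- red_slot (a point): Centre of the slot mouth in the top face of the red knob, 71 mm above the table; x along the slot, z up. Slot 48 long, 26 wide, 26 mm deep, mouth bevelled 5 mm, in a red boss 80 x 58 mm on a red disc 102 mm across. The captive knob turns on a fixed grey clamp with light friction (0.05 N m). The blade goes in along the slot, either way round, within 20 degrees; the shoulder then rests on the boss.
- blue_slot (a point): The same point of the blue knob, on an identical clamp about 0.2 m away; not the one to use. Sizes and axes as red_slot.
Things that resemble listed ones, but are neither listed nor needed, are in the scene too. What is shaped like the part that bears key_grip but green is not meant.

How it is judged:
By the outcome, as a careful person would: the job done as asked, in the order asked, and still so for the second after the job is handed in, with the robot touching nothing.
It also fails if it takes over 35 s, if anything falls off the work surface, if the arm or the gripper's body presses on something with over 40 N, if the wrist force passes 120 N, or if a joint passes its speed limit or range.

## Working session

There is one attempt and no reset: what is moved stays moved. The work goes in short steps, Python scripts to look and compute and a tool call to move; the robot and the scene stay as the last step left them, time stands still between calls to the robot, and variables do not carry over. Pictures are saved under pics/ and viewed, about 8 in all and at most 12, crops included, and the job is handed in when it is done.

Besides the shell and the picture viewer there is one more tool, called after "Emit:" as a command line: name --argument value ..., lists and objects as JSON in quotes. move_arm: Moves the arm, as the interface text tells. Its arguments: {"type":"object","properties":{"motion":{"type":"array"}},"required":["motion"]}

```bash
mkdir -p pics; ls; cat > h.py <<'E'
import numpy as np,cv2
from plant import robot,eyes
def cam(n,save=None):
    c=eyes.read_camera(n)
    if save: cv2.imwrite('pics/'+save,c['img'][:,:,::-1])
    return c
def rays(c,px):
    u=cv2.undistortPoints(np.array(px,float).reshape(-1,1,2),np.array(c['intrinsics'],float),np.array(c['D'],float)).reshape(-1,2)
    d=np.c_[u[:,0],-u[:,1],-np.ones(len(u))]@np.array(c['rotation'],float).T
    return np.array(c['origin'],float),d
def onz(c,px,z):
    o,d=rays(c,px); return o+d*((z-o[2])/d[:,2])[:,None]
def proj(c,P):
    p=(np.atleast_2d(P)-c['origin'])@np.array(c['rotation'],float)
    p=p*[1,-1,-1]
    return cv2.projectPoints(p,np.zeros(3),np.zeros(3),np.array(c['intrinsics'],float),np.array(c['D'],float))[0].reshape(-1,2)
E
python3 - <<'E'
from h import *
for n in ['side','top','wrist']:
    c=cam(n,n+'0.png'); print(n,c['origin'],c['rotation'],c['intrinsics'],c['D'])
a=[cv2.imread(f'pics/{n}0.png') for n in ['side','top']]
print(robot.get_obs())
E
```

```text
pics
side [ 349.99738697 -905.51231515  575.05188947] [ 0.88798483  0.45677332 -0.02342309 -0.04787925] [[397.54384191   0.         279.43043037]
 [  0.         397.54384191 211.55244055]
 [  0.           0.           1.        ]] [-0.07354913  0.          0.          0.          0.        ]
top [ 369.03821346 -225.48445261  957.70430421] [ 0.71474421  0.02132882 -0.03800693 -0.6980267 ] [[527.40473432   0.         279.86345665]
 [  0.         527.40473432 213.18842563]
 [  0.           0.           1.        ]] [-0.06329612  0.          0.          0.          0.        ]
wrist [182.85885027 602.75435408 373.28019648] [ 0.82809263 -0.13086598 -0.08475602  0.53847295] [[354.18906351   0.         279.46430512]
 [  0.         354.18906351 207.03726643]
 [  0.           0.           1.        ]] [-0.09358111  0.          0.          0.          0.        ]
{'time_s': 0.15, 'joint_positions': array([-1.22218638,  0.52183625, -0.03632313,  1.5998489 ,  0.02119487,
        1.02109721, -0.11276611]), 'joint_velocities': array([-0.00012918, -0.00109434,  0.00138176, -0.00123074, -0.00054693,
        0.0008441 , -0.00110423]), 'joint_torque': array([ 3.08412738e-03, -9.27395868e+01,  1.98142514e+00, -3.70065558e+01,
        1.80888735e-02,  6.40248269e-03, -3.04883542e-05]), 'tcp_pos': array([254.10134364, 570.75479075, 230.89353263]), 'tool_rot': array([ 0.59278505, -0.38531254,  0.5932419 ,  0.38497297]), 'ft_force': array([ 0.62048006, -0.01150608,  0.49083484]), 'wrist_torque': array([-0.03227794,  0.05629257,  0.00974524]), 'grip_width': 0.999376760323377}
```

```bash
sed -i "s/^    return c$/    q=np.array(c['rotation'],float); c['rotation']=R.from_quat(q[[1,2,3,0]]).as_matrix()\n    return c/; 1a from scipy.spatial.transform import Rotation as R" h.py; head -9 h.py
```

```text
import numpy as np,cv2
from scipy.spatial.transform import Rotation as R
from plant import robot,eyes
def cam(n,save=None):
    c=eyes.read_camera(n)
    if save: cv2.imwrite('pics/'+save,c['img'][:,:,::-1])
    q=np.array(c['rotation'],float); c['rotation']=R.from_quat(q[[1,2,3,0]]).as_matrix()
    return c
def rays(c,px):
```

View pics/top0.png

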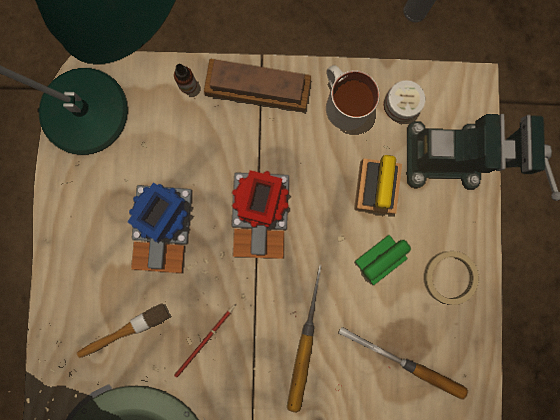

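View pics/side0.png

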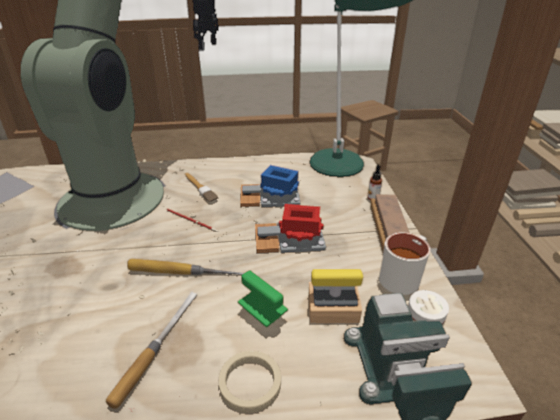

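The top view shows the yellow T-key upright in its pale block at about (387,183). The green lookalike at (383,259) is not wanted. The red knob's slot is at (261,196), and the blue knob at (158,210) is not wanted either. The side view agrees: yellow (337,278), red (301,222), blue (280,181).

```bash
cat > m.py <<'E'
from h import *
def big(m,box,n=1):
    k=np.zeros_like(m); x0,y0,x1,y1=box; k[y0:y1,x0:x1]=m[y0:y1,x0:x1]
    cs,_=cv2.findContours(k,cv2.RETR_EXTERNAL,cv2.CHAIN_APPROX_NONE)
    return max(cs,key=cv2.contourArea)
def rect(c,cnt,z):
    P=onz(c,cnt.reshape(-1,2),z)[:,:2].astype(np.float32)
    (cx,cy),(w,h),_=r=cv2.minAreaRect(P); b=cv2.boxPoints(r)
    e=max([(b[1]-b[0]),(b[2]-b[1])],key=np.linalg.norm)
    return np.round([cx,cy,max(w,h),min(w,h),np.degrees(np.arctan2(e[1],e[0]))%180],1)
if __name__=='__main__':
    t=cam('top');s=cam('side')
    for n,c,by,br,bb in [('top',t,(340,130,410,225),(225,165,295,230),(120,175,200,245)),('side',s,(295,255,375,300),(270,200,330,250),(255,160,305,205))]:
        hsv=cv2.cvtColor(c['img'],cv2.COLOR_RGB2HSV); H,S,V=[hsv[...,i].astype(int) for i in range(3)]
        y=((H>22)&(H<34)&(S>170)).astype(np.uint8)
        cy=big(y,by); print(n,'yellow',cv2.boundingRect(cy),cv2.contourArea(cy),rect(c,cy,93),rect(c,cy,80))
        for nm,b,hm in [('red',br,(H<8)|(H>172)),('blue',bb,(H>100)&(H<130))]:
            m=(hm&(S>130)&(V>50)).astype(np.uint8)
            out=big(m,b); f=np.zeros_like(m); cv2.drawContours(f,[out],-1,1,-1)
            f=cv2.erode(f,np.ones((5,5)))
            top=big((f&(1-m)).astype(np.uint8),b)
            print(n,nm,'hole',cv2.boundingRect(top),cv2.contourArea(top),rect(c,top,71),'outer',cv2.boundingRect(out),rect(c,out,71))
    cr=np.hstack([cv2.resize(t['img'][y0:y0+100,x0:x0+100],(400,400),interpolation=cv2.INTER_CUBIC) for x0,y0 in [(340,130),(212,147)]])
    cv2.imwrite('pics/crop1.png',cr[:,:,::-1])
E
python3 m.py
```

```text
top yellow (377, 155, 19, 52) 594.5 [ 501.2 -420.5   86.9   24.7  174. ] [ 503.2 -423.4   88.2   25.1  174. ]
top red hole (250, 183, 20, 29) 345.5 [ 470.4 -211.2   46.7   24.   166.4] outer (232, 170, 57, 57) [ 468.1 -211.5   94.6   94.4   61. ]
top blue hole (137, 192, 33, 38) 557.0 [443.1 -32.5  56.9  33.5 148.6] outer (128, 183, 56, 58) [446.7 -29.5  94.8  72.1 148. ]
side yellow (312, 275, 50, 10) 223.5 [ 494.8 -444.8   83.1   20.9  168.5] [ 498.7 -432.4   85.3   21.4  168.5]Traceback (most recent call last):
  File "m.py", line 21, in <module>
    top=big((f&(1-m)).astype(np.uint8),b)
  File "m.py", line 5, in big
    return max(cs,key=cv2.contourArea)
ValueError: max() iterable argument is empty
```

```bash
python3 - <<'E'
from h import *
t=cam('top');s=cam('side')
cr=[cv2.resize(c['img'][y0:y0+75,x0:x0+100],(400,300),interpolation=cv2.INTER_CUBIC) for c,x0,y0 in [(t,340,145),(t,212,160),(s,285,250),(s,251,190)]]
cv2.imwrite('pics/crop1.png',np.vstack([np.hstack(cr[:2]),np.hstack(cr[2:])])[:,:,::-1])
for x,y in[(388,175),(392,200)]:print(cv2.cvtColor(t['img'],cv2.COLOR_RGB2HSV)[y,x])
for x,y in[(337,273),(337,282)]:print(cv2.cvtColor(s['img'],cv2.COLOR_RGB2HSV)[y,x])
E
```

```text
[ 24 227 185]
[ 0  4 57]
[ 25 153 230]
[ 24 177 131]
```

View pics/crop1.png

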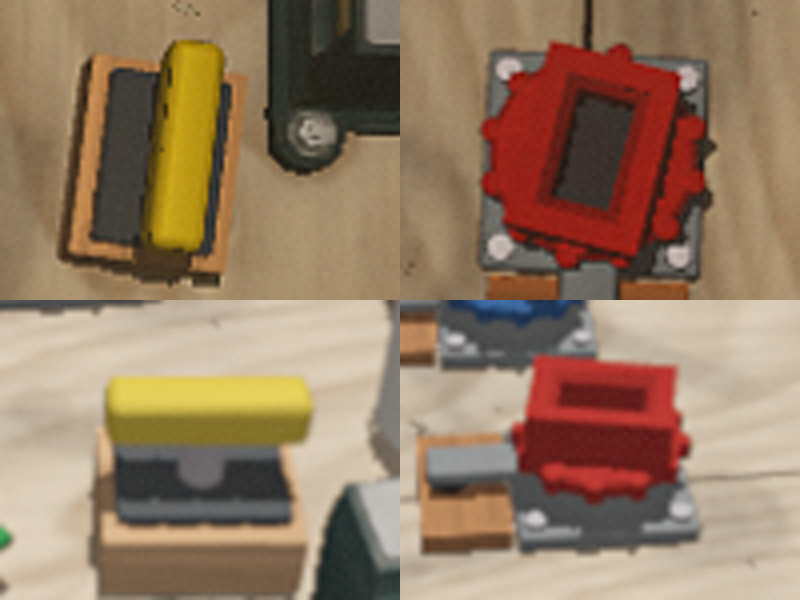

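```bash
python3 - <<'E'
from h import *
from m import big,rect
t=cam('top');s=cam('side')
cn=np.array([[567,75],[655,98],[628,225],[540,205]],float)
px=np.c_[212+(cn[:,0]-400)/4-.4,160+cn[:,1]/4-.4]
P=onz(t,px,71);print('slot bevel',P.round(1),P.mean(0).round(1),rect(t,px,71))
bs=np.array([[535,358],[676,368],[670,418],[527,408]],float)  # boss top, side view
hs=np.array([[557,376],[648,385],[647,412],[556,404]],float)
for q in (bs,hs):
    p=np.c_[251+(q[:,0]-400)/4-.4,190+(q[:,1]-300)/4-.4]; Q=onz(s,p,71); print('side',Q.mean(0).round(1),rect(s,p,71))
# yellow triangulate
A=[];b=[]
for c,bx in((t,(340,130,410,225)),(s,(295,255,375,300))):
    hsv=cv2.cvtColor(c['img'],cv2.COLOR_RGB2HSV);H,S=hsv[...,0],hsv[...,1]
    m=((H>21)&(H<34)&(S>140)).astype(np.uint8); k=big(m,bx)
    r=cv2.minAreaRect(k); print(cv2.boundingRect(k),r, rect(c,k,93))
    o,d=rays(c,[r[0]]);d=d[0]/np.linalg.norm(d[0]);M=np.eye(3)-np.outer(d,d);A.append(M);b.append(M@o)
X=np.linalg.solve(sum(A),sum(b));print('key',X,[np.linalg.norm(a@X-v) for a,v in zip(A,b)])
print('top at z80',onz(t,[cv2.minAreaRect(big((((lambda h:(h[...,0]>21)&(h[...,0]<34)&(h[...,1]>140))(cv2.cvtColor(t["img"],cv2.COLOR_RGB2HSV))).astype(np.uint8)),(340,130,410,225)))[0]],80))
q=robot.get_obs()['tool_rot'];print(R.from_quat(q[[1,2,3,0]]).as_matrix().round(3))
E
```

```text
slot bevel [[ 502.1 -199.3   71. ]
 [ 493.2 -236.8   71. ]
 [ 438.9 -226.7   71. ]
 [ 446.5 -189.4   71. ]] [ 470.2 -213.    71. ] [ 470.5 -213.    57.    38.5  169.4]
side [ 470.9 -209.2   71. ] [ 470.8 -209.3   78.8   47.5  166.6]
side [ 470.  -215.4   71. ] [ 469.7 -215.    51.8   26.   165.2]
(375, 155, 21, 53) ((385.23077392578125, 181.1538543701172), (15.628376007080078, 52.83879852294922), 7.125016689300537) [ 500.2 -419.6   89.3   26.2  173.2]
(312, 270, 51, 16) ((337.0, 277.5), (15.0, 50.0), 90.0) [ 497.3 -436.6   86.3   35.7  173.5]
key [ 501.98620677 -422.76906549   78.39744417] [np.float64(0.185639473132044), np.float64(0.1856394731319187)]
top at z80 [[ 501.92975522 -422.44015315   80.        ]]
[[-0.    -0.914  0.407]
 [-0.     0.407  0.914]
 [-1.    -0.    -0.   ]]
```

```bash
python3 - <<'E'
from h import *
t=cam('top');s=cam('side')
print('lampbase',onz(t,[(83,110),(68,98)],20).round(0).tolist(), onz(s,[(337,160),(337,148)],20).round(0).tolist())
def tri(p,q):
    A=[];b=[]
    for c,x in((t,p),(s,q)):
        o,d=rays(c,[x]);d=d[0]/np.linalg.norm(d[0]);M=np.eye(3)-np.outer(d,d);A.append(M);b.append(M@o)
    X=np.linalg.solve(sum(A),sum(b)); return X.round(0),[round(np.linalg.norm(a@X-v),1) for a,v in zip(A,b)]
print('bolt',tri((417,180),(352,336)))
print('mug top centre',tri((355,95),(405,250)))
print('stem at z',[ (z,proj(s,[[r[0],r[1],z]])[0].round(0).tolist()) for r in onz(t,[(68,98)],40) for z in (100,300,500,700)])
print('shade edge',[onz(t,[(75,55),(110,62),(165,25)],z).round(0).tolist() for z in (500,650)])
E
```

```text
lampbase [[628.0, 116.0, 20.0], [650.0, 145.0, 20.0]] [[627.0, 107.0, 20.0], [645.0, 184.0, 20.0]]
bolt (array([ 517., -497.,   10.]), [np.float64(0.5), np.float64(0.5)])
mug top centre (array([ 647., -369.,   81.]), [np.float64(1.9), np.float64(1.9)])
stem at z [(100, [342.0, 130.0]), (300, [349.0, 60.0]), (500, [356.0, -25.0]), (700, [364.0, -126.0])]
shade edge [[[546.0, -48.0, 500.0], [540.0, -81.0, 500.0], [576.0, -128.0, 500.0]], [[488.0, -106.0, 650.0], [484.0, -128.0, 650.0], [508.0, -160.0, 650.0]]]
```

View pics/wrist0.png

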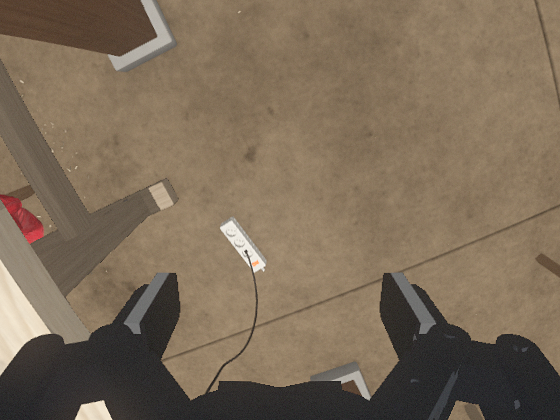

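```bash
python3 - <<'E'
from h import *
t=cam('top');s=cam('side')
def tri(p,q):
    A=[];b=[]
    for c,x in((t,p),(s,q)):
        o,d=rays(c,[x]);d=d[0]/np.linalg.norm(d[0]);M=np.eye(3)-np.outer(d,d);A.append(M);b.append(M@o)
    X=np.linalg.solve(sum(A),sum(b)); return X.round(0),[round(np.linalg.norm(a@X-v),1) for a,v in zip(A,b)]
print('near x',tri((110,62),(335,2)),'near y',tri((187,2),(375,9)))
a=cv2.resize(s['img'][0:120,130:450],(800,300),interpolation=cv2.INTER_CUBIC)
b=cv2.resize(t['img'][0:160,0:220],(412,300),interpolation=cv2.INTER_CUBIC)
o=np.zeros((600,800,3),np.uint8);o[:300]=a;o[300:,:412]=b
cv2.imwrite('pics/lamp.png',o[:,:,::-1])
E
```

```text
near x (array([550., -70., 467.]), [np.float64(2.0), np.float64(2.0)]) near y (array([ 611., -140.,  466.]), [np.float64(4.3), np.float64(4.3)])
```

View pics/lamp.png

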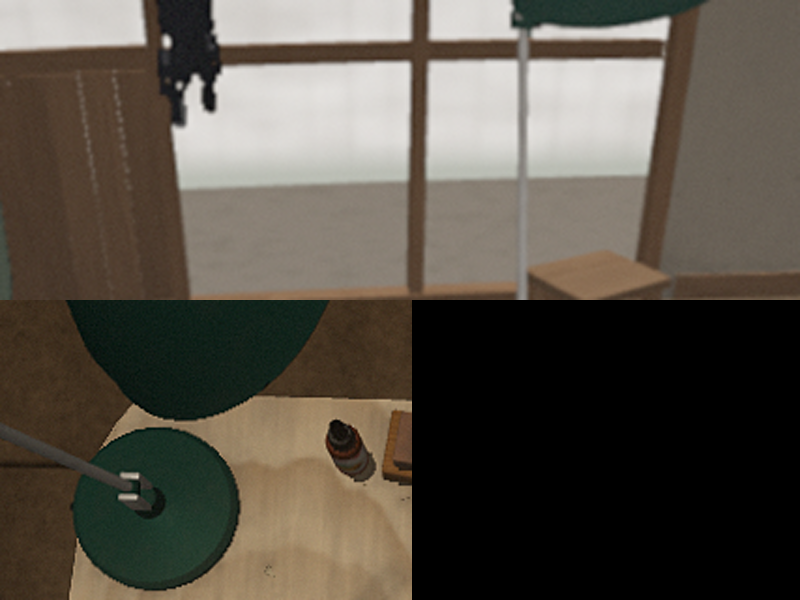

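Crop: the yellow key stands on its dark shoulder in the block, and the red boss has a clear slot. The lamp shade's lower rim is at about z 465 and x > 550, near y -70, so I'll pass it with the arm pulled in to a radius of about 430 mm. 

The key is at about (502,-422.5,80) with its bar at 173.5°. The slot is at about (470,-212.5,71), at 167.5°.

Emit:
move_arm --motion '[{"gripper": 0,"slide": [-2,-4.4,0],"dr": [0,0,0]},{"gripper": 0,"slide": [-2,-4.4,0],"dr": [0,0,0]},{"gripper": 0,"slide": [-2,-4.4,0],"dr": [0,0,0]},{"gripper": 0,"slide": [-1.9,-4.4,0],"dr": [0,0,0]},{"gripper": 0,"slide": [4.42,-2.28,0],"dr": [0,0,-0.14]},{"gripper": 0,"slide": [4.12,-2.77,0],"dr": [0,0,-0.14]},{"gripper": 0,"slide": [3.77,-3.23,0],"dr": [0,0,-0.14]},{"gripper": 0,"slide": [3.38,-3.65,0],"dr": [0,0,-0.14]}]'

```text
time_s: 1.45
tcp_pos: [333.6, 274.5, 231.6]
tool_rot: [0.677, -0.204, 0.677, 0.205]
ft_force: [0.8, 1.5, -0.4]
grip_width: 0.998
```

Emit:
move_arm --motion '[{"gripper": 0,"slide": [2.94,-4.01,0],"dr": [0,0,-0.14]},{"gripper": 0,"slide": [2.45,-4.32,0],"dr": [0,0,-0.14]},{"gripper": 0,"slide": [1.93,-4.58,0],"dr": [0,0,-0.14]},{"gripper": 0,"slide": [1.39,-4.77,0],"dr": [0,0,-0.14]},{"gripper": 0,"slide": [0.84,-4.9,0],"dr": [0,0,-0.14]},{"gripper": 0,"slide": [0.27,-4.96,0],"dr": [0,0,-0.14]}]'

```text
time_s: 2.05
tcp_pos: [430.8, -1.7, 231.6]
tool_rot: [0.702, 0.09, 0.701, -0.089]
ft_force: [0.3, -0.6, 0.2]
grip_width: 1.0
```

Emit:
move_arm --motion '[{"gripper": 0,"slide": [-0.31,-4.96,0],"dr": [0,0,-0.14]},{"gripper": 0,"slide": [-0.88,-4.89,0],"dr": [0,0,-0.14]},{"gripper": 0,"slide": [-1.44,-4.76,0],"dr": [0,0,-0.14]},{"gripper": 0,"slide": [-1.97,-4.56,0],"dr": [0,0,-0.14]},{"gripper": 0,"slide": [-2.49,-4.3,0],"dr": [0,0,-0.14]},{"gripper": 0,"slide": [-2.97,-3.98,0],"dr": [0,0,-0.14]}]'

```text
time_s: 2.65
tcp_pos: [328.9, -276.0, 231.6]
tool_rot: [0.604, 0.368, 0.604, -0.368]
ft_force: [1.6, 0.3, 0.8]
grip_width: 1.005
```

```bash
python3 - <<'E'
from h import *
o=robot.get_obs();q=o['tool_rot'];M=R.from_quat(q[[1,2,3,0]]).as_matrix();print(o['tcp_pos'],o['ft_force'],M.round(3),np.degrees(np.arctan2(M[1,2],M[0,2])),o['joint_positions'].round(2))
E
```

```text
[ 328.86916537 -276.00585191  231.59312916] [1.55731067 0.3030713  0.77451601] [[ 0.001  0.888  0.459]
 [-0.001  0.459 -0.888]
 [-1.     0.001  0.001]] -62.65224546944798 [-0.09  0.28  0.8   2.11 -0.26  0.85 -0.23]
```

Emit:
move_arm --motion '[{"gripper": 60,"slide": [2.88,-2.44,0],"dr": [0,0,-0.1]},{"gripper": 60,"slide": [2.88,-2.44,0],"dr": [0,0,-0.1]},{"gripper": 60,"slide": [2.88,-2.44,0],"dr": [0,0,-0.1]},{"gripper": 60,"slide": [2.88,-2.44,0],"dr": [0,0,-0.1]},{"gripper": 60,"slide": [2.88,-2.44,0],"dr": [0,0,-0.1]},{"gripper": 60,"slide": [2.9,-2.45,0],"dr": [0,0,-0.091]},{"gripper": 60,"slide": [0,0,-3],"dr": [0,0,0]},{"gripper": 60,"slide": [0,0,-3],"dr": [0,0,0]}]'

```text
time_s: 3.45
tcp_pos: [503.2, -421.5, 170.2]
tool_rot: [-0.473, -0.526, -0.472, 0.526]
ft_force: [0.1, -0.4, -0.6]
grip_width: 0.765
```

```bash
python3 - <<'E'
from h import *
from m import big,rect
o=robot.get_obs();q=o['tool_rot'];M=R.from_quat(q[[1,2,3,0]]).as_matrix();print(o['tcp_pos'],o['ft_force'],np.degrees(np.arctan2(M[1,2],M[0,2])),o['grip_width'])
c=cam('wrist','wr1.png')
hsv=cv2.cvtColor(c['img'],cv2.COLOR_RGB2HSV);H,S=hsv[...,0],hsv[...,1]
k=big(((H>21)&(H<34)&(S>140)).astype(np.uint8),(0,0,560,420));print(cv2.boundingRect(k),rect(c,k,93),rect(c,k,80))
E
```

```text
[ 503.24604115 -421.46997238  170.2406629 ] [ 0.07205904 -0.36112103 -0.63881522] -96.19717032917413 0.7654022435649938
(264, 149, 37, 129) [ 505.  -423.4   89.4   23.4  173.6] [ 500.4 -423.    94.7   24.8  173.6]
```

View pics/wr1.png

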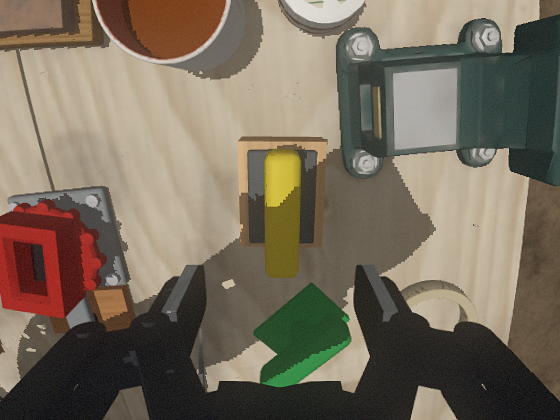

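The wrist view shows the yellow bar at (282,213), centred between the fingers and parallel to the pads. The vise at (430,90), the mug and the green key (300,335) are all clear of the descent.

Emit:
move_arm --motion '[{"gripper": 60,"slide": [0,-0.13,-3],"dr": [0,0,-0.005]},{"gripper": 60,"slide": [0,0,-3],"dr": [0,0,0]},{"gripper": 60,"slide": [0,0,-2.5],"dr": [0,0,0]},{"gripper": 60,"slide": [0,0,-1.5],"dr": [0,0,0]},{"gripper": 60,"slide": [0,0,-0.8],"dr": [0,0,0]},{"gripper": 255,"slide": [0,0,0],"dr": [0,0,0]},{"gripper": 255,"slide": [0,0,0],"dr": [0,0,0]},{"gripper": 255,"slide": [0,0,0],"dr": [0,0,0]},{"gripper": 255,"slide": [0,0,0],"dr": [0,0,0]}]'

```text
time_s: 4.4
tcp_pos: [503.2, -422.5, 64.6]
tool_rot: [0.471, 0.528, 0.47, -0.527]
ft_force: [-0.3, 0.8, 7.9]
grip_width: 0.267
```

Emit:
move_arm --motion '[{"gripper": 255,"slide": [0,0,0],"dr": [0,0,0]},{"gripper": 255,"slide": [0,0,0],"dr": [0,0,0]},{"gripper": 255,"slide": [0,0,0],"dr": [0,0,0]}]'

```text
time_s: 4.7
tcp_pos: [503.2, -422.5, 64.6]
tool_rot: [0.472, 0.528, 0.47, -0.527]
ft_force: [-0.3, 0.1, 8.6]
grip_width: 0.266
```

Gripped: the opening is 22.6 mm on the 24 mm bar. Lifting straight up.

Emit:
move_arm --motion '[{"gripper": 255,"slide": [0,0,1],"dr": [0,0,0]},{"gripper": 255,"slide": [0,0,1.5],"dr": [0,0,0]},{"gripper": 255,"slide": [0,0,2],"dr": [0,0,0]},{"gripper": 255,"slide": [0,0,2.5],"dr": [0,0,0]},{"gripper": 255,"slide": [0,0,2.5],"dr": [0,0,0]},{"gripper": 255,"slide": [0,0,2],"dr": [0,0,0]},{"gripper": 255,"slide": [0,0,0],"dr": [0,0,0]}]'

```text
time_s: 5.4
tcp_pos: [503.4, -423.1, 182.2]
tool_rot: [0.472, 0.528, 0.469, -0.527]
ft_force: [-0.8, 0.1, -1.9]
grip_width: 0.272
```

```bash
python3 - <<'E'
from h import *
from m import big,rect
o=robot.get_obs();print(o['tcp_pos'],o['ft_force'],o['wrist_torque'])
w=cam('wrist');s=cam('side');t=cam('top')
cr=[cv2.resize(s['img'][150:300,260:410],(400,400)),cv2.resize(w['img'],(400,300))]
im=np.zeros((400,800,3),np.uint8);im[:,:400]=cr[0];im[:300,400:]=cr[1]
cv2.imwrite('pics/lift.png',im[:,:,::-1])
for n,c,b in(('wrist',w,(0,100,200,420)),('top',t,(225,165,295,230))):
    hsv=cv2.cvtColor(c['img'],cv2.COLOR_RGB2HSV);H,S,V=[hsv[...,i].astype(int) for i in range(3)]
    m=(((H<8)|(H>172))&(S>130)&(V>50)).astype(np.uint8)
    out=big(m,b);f=np.zeros_like(m);cv2.drawContours(f,[out],-1,1,-1);f=cv2.erode(f,np.ones((5,5)))
    h=big((f&(1-m)).astype(np.uint8),b);print(n,cv2.boundingRect(h),rect(c,h,71))
E
```

```text
[ 503.37855453 -423.05389801  182.15560179] [-0.77200384  0.10598969 -1.87679976] [-0.04122378 -0.0059427  -0.02323574]
wrist (37, 240, 16, 38) [ 478.6 -224.3   34.    10.4  166.7]Traceback (most recent call last):
  File "<stdin>", line 11, in <module>
  File "m.py", line 5, in big
    return max(cs,key=cv2.contourArea)
ValueError: max() iterable argument is empty
```

View pics/lift.png

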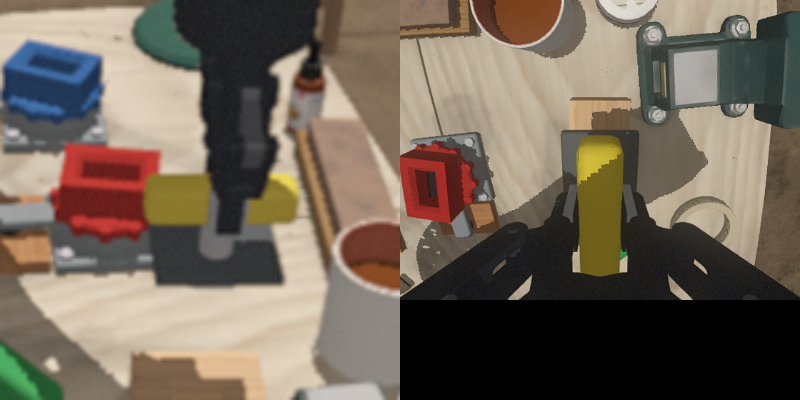

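The key is held upright: its bar is level and the shoulder and blade are clear of the block at lower left. Carrying it over the red knob.

Emit:
move_arm --motion '[{"gripper": 255,"slide": [-0.2,1.5,0],"dr": [0,0,-0.015]},{"gripper": 255,"slide": [-0.5,3,0],"dr": [0,0,-0.015]},{"gripper": 255,"slide": [-0.5,3.5,0],"dr": [0,0,-0.015]},{"gripper": 255,"slide": [-0.6,3.5,0],"dr": [0,0,-0.015]},{"gripper": 255,"slide": [-0.5,3.5,0],"dr": [0,0,-0.02]},{"gripper": 255,"slide": [-0.5,3,0],"dr": [0,0,-0.02]},{"gripper": 255,"slide": [-0.3,2,-1],"dr": [0,0,-0.01]},{"gripper": 255,"slide": [-0.2,1.05,-1],"dr": [0,0,-0.01]},{"gripper": 255,"slide": [0,0,-1],"dr": [0,0,0]},{"gripper": 255,"slide": [0,0,0],"dr": [0,0,0]}]'

```text
time_s: 6.55
tcp_pos: [469.2, -212.1, 147.0]
tool_rot: [-0.438, -0.554, -0.439, 0.555]
ft_force: [-0.1, -0.4, -2.1]
grip_width: 0.266
```

```bash
python3 - <<'E'
from h import *
o=robot.get_obs();q=o['tool_rot'];M=R.from_quat(q[[1,2,3,0]]).as_matrix();print(o['tcp_pos'],o['ft_force'],np.degrees(np.arctan2(M[1,2],M[0,2])),o['grip_width'])
w=cam('wrist');s=cam('side')
im=np.zeros((500,800,3),np.uint8);im[:,:400]=cv2.resize(s['img'][110:260,240:360],(400,500));im[:300,400:]=cv2.resize(w['img'],(400,300))
cv2.imwrite('pics/over.png',im[:,:,::-1])
x,y,z=o['tcp_pos'];a=np.radians(166.8);e=np.array([np.cos(a),np.sin(a),0])
c=np.array([x,y,z-54.6]);print('blade end px side',proj(s,[c+15*e,c-15*e]).round(1).tolist(),'slot px',proj(s,[np.array([470,-212.5,71])+k*e for k in(24,-24)]).round(1).tolist())
E
```

```text
[ 469.15903505 -212.05690309  147.00199625] [-0.10794611 -0.39221319 -2.10867948] -103.37389036838056 0.2662466974725995
blade end px side [[293.8, 203.7], [307.7, 204.6]] slot px [[289.9, 211.6], [311.9, 213.1]]
```

View pics/over.png

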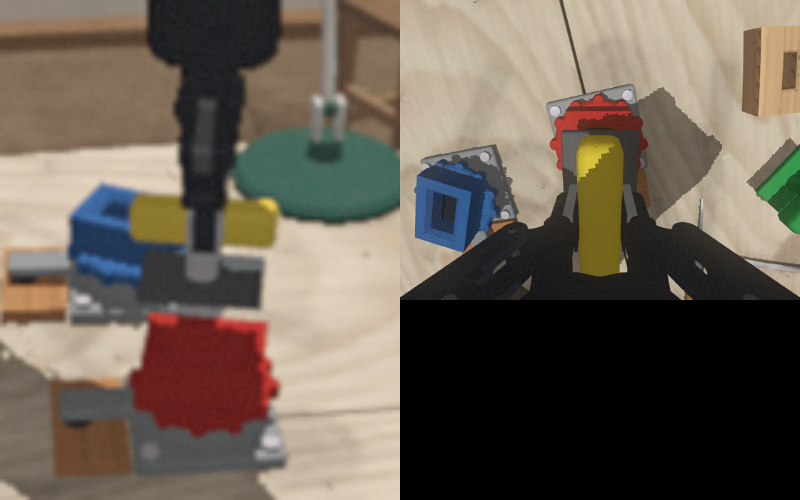

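The key is over the red knob. The side crop shows the dark shoulder at (205,280) above the red boss top (208,325), and the wrist view shows the blue knob well off to the left. Lowering.

Emit:
move_arm --motion '[{"gripper": 255,"slide": [0.05,-0.05,-0.8],"dr": [0,0,0]},{"gripper": 255,"slide": [0,0,-0.8],"dr": [0,0,0]},{"gripper": 255,"slide": [0,0,-0.7],"dr": [0,0,0]},{"gripper": 255,"slide": [0,0,-0.6],"dr": [0,0,0]},{"gripper": 255,"slide": [0,0,-0.5],"dr": [0,0,0]},{"gripper": 255,"slide": [0,0,-0.3],"dr": [0,0,0]},{"gripper": 255,"slide": [0,0,0],"dr": [0,0,0]}]'

```text
time_s: 7.35
tcp_pos: [470.1, -212.0, 111.0]
tool_rot: [-0.438, -0.555, -0.439, 0.555]
ft_force: [0.7, -0.0, -1.9]
grip_width: 0.274
```

Emit:
move_arm --motion '[{"gripper": 255,"slide": [0,0,-0.3],"dr": [0,0,0]},{"gripper": 255,"slide": [0,0,-0.2],"dr": [0,0,0]},{"gripper": 255,"slide": [0,0,-0.15],"dr": [0,0,0]},{"gripper": 255,"slide": [0,0,-0.1],"dr": [0,0,0]},{"gripper": 255,"slide": [0,0,0],"dr": [0,0,0]}]'

```text
time_s: 7.85
tcp_pos: [470.1, -212.0, 103.7]
tool_rot: [-0.438, -0.555, -0.438, 0.555]
ft_force: [-0.5, 0.2, -2.5]
grip_width: 0.27
```

Emit:
move_arm --motion '[{"gripper": 255,"slide": [0,0,-0.1],"dr": [0,0,0]},{"gripper": 255,"slide": [0,0,-0.05],"dr": [0,0,0]},{"gripper": 255,"slide": [0,0,0],"dr": [0,0,0]}]'

```text
time_s: 8.15
tcp_pos: [470.2, -212.0, 102.2]
tool_rot: [-0.438, -0.555, -0.438, 0.555]
ft_force: [-0.2, 0.1, -2.1]
grip_width: 0.269
```

Emit:
move_arm --motion '[{"gripper": 255,"slide": [0,0,-0.1],"dr": [0,0,0]},{"gripper": 255,"slide": [0,0,0],"dr": [0,0,0]}]'

```text
time_s: 8.35
tcp_pos: [470.2, -212.1, 101.5]
tool_rot: [0.438, 0.555, 0.438, -0.555]
ft_force: [-1.5, 0.7, 5.4]
grip_width: 0.274
```

Emit:
move_arm --motion '[{"gripper": 255,"slide": [0,0,-0.1],"dr": [0,0,0]},{"gripper": 255,"slide": [0,0,0],"dr": [0,0,0]}]'

```text
time_s: 8.55
tcp_pos: [470.3, -212.2, 101.4]
tool_rot: [0.438, 0.555, 0.438, -0.554]
ft_force: [-7.7, 4.9, 30.1]
grip_width: 0.272
```

Contact came at z 101.5, against 101.6 predicted for a seated shoulder. Easing off and releasing.

Emit:
move_arm --motion '[{"gripper": 255,"slide": [0,0,0.09],"dr": [0,0,0]},{"gripper": 255,"slide": [0,0,0],"dr": [0,0,0]},{"gripper": 140,"slide": [0,0,0],"dr": [0,0,0]},{"gripper": 100,"slide": [0,0,0],"dr": [0,0,0]},{"gripper": 60,"slide": [0,0,0],"dr": [0,0,0]},{"gripper": 60,"slide": [0,0,0],"dr": [0,0,0]},{"gripper": 60,"slide": [0,0,0],"dr": [0,0,0]}]'

```text
time_s: 9.25
tcp_pos: [470.2, -212.0, 101.2]
tool_rot: [-0.438, -0.555, -0.438, 0.555]
ft_force: [-0.6, 0.0, -0.1]
grip_width: 0.767
```

```bash
cat > v.py <<'E'
from h import *
import sys
from m import big,rect
o=robot.get_obs();print(o['time_s'],o['tcp_pos'],o['ft_force'],o['grip_width'])
s=cam('side');t=cam('top');w=cam('wrist')
im=np.zeros((600,800,3),np.uint8);im[:400,:400]=cv2.resize(s['img'][140:260,240:360],(400,400));im[:400,400:]=cv2.resize(t['img'][150:250,212:312],(400,400))
im[400:,:267]=cv2.resize(w['img'],(267,200))
cv2.imwrite(f'pics/{sys.argv[1]}.png',im[:,:,::-1])
for n,c,b in(('side',s,(260,160,350,240)),('top',t,(225,150,310,240))):
    h=cv2.cvtColor(c['img'],cv2.COLOR_RGB2HSV);H,S=h[...,0],h[...,1]
    try:k=big(((H>21)&(H<34)&(S>140)).astype(np.uint8),b);print(n,cv2.boundingRect(k),cv2.minAreaRect(k),rect(c,k,130),rect(c,k,117))
    except ValueError:print(n,'none')
E
python3 v.py rel
```

```text
9.25 [ 470.20155635 -212.0422549   101.15280982] [-0.56384925  0.03965734 -0.10800282] 0.7669157645730436
side (280, 187, 14, 14) ((286.5, 193.5), (13.0, 13.0), 90.0) [ 436.5 -224.1   49.4   26.9   82.3] [ 439.1 -204.2   50.8   27.7   82.3]
top none
```

View pics/rel.png

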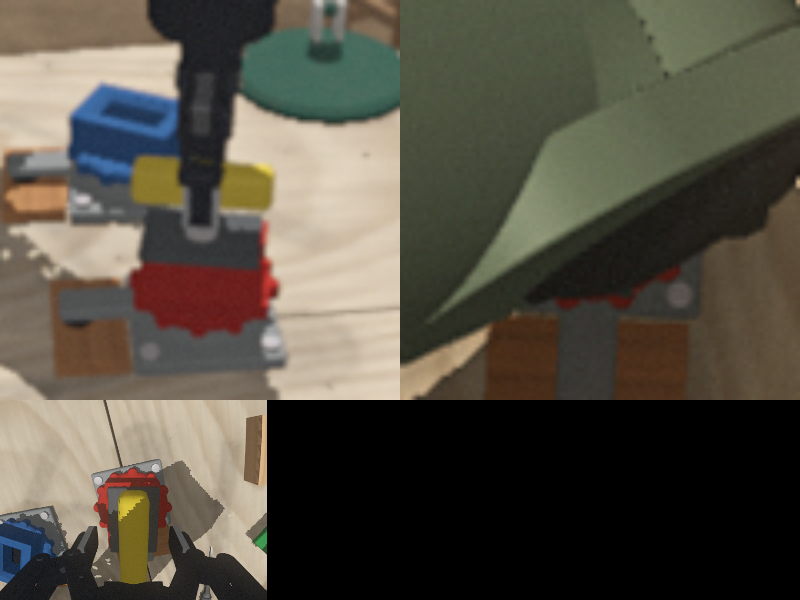

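The shoulder lies flat on the red boss, with the bar at (203,183) in the side crop, and the fingers are open and clear of it. Retreating straight up, then back.

Emit:
move_arm --motion '[{"gripper": 60,"slide": [0,0,1],"dr": [0,0,0]},{"gripper": 60,"slide": [0,0,2],"dr": [0,0,0]},{"gripper": 60,"slide": [0,0,3],"dr": [0,0,0]},{"gripper": 60,"slide": [0,0,3],"dr": [0,0,0]},{"gripper": 60,"slide": [0,0,3],"dr": [0,0,0]},{"gripper": 60,"slide": [-1,-3,1],"dr": [0,0,0]},{"gripper": 60,"slide": [-2,-4,0],"dr": [0,0,0]},{"gripper": 60,"slide": [-2,-4,0],"dr": [0,0,0]},{"gripper": 60,"slide": [-2,-4,0],"dr": [0,0,0]},{"gripper": 60,"slide": [-1.5,-3,0],"dr": [0,0,0]}]'

```text
time_s: 10.4
tcp_pos: [383.4, -394.3, 232.1]
tool_rot: [-0.438, -0.555, -0.438, 0.555]
ft_force: [0.5, 0.7, -0.2]
grip_width: 0.764
```

```bash
python3 v.py fin
```

```text
10.4 [ 383.36016613 -394.3226956   232.13793104] [ 0.52188878  0.72608777 -0.24493475] 0.7643025598664258
side (280, 187, 42, 16) ((300.34613037109375, 194.2692413330078), (41.21422576904297, 13.479214668273926), 3.1798298358917236) [ 463.9 -229.8   85.7   50.8  168. ] [ 467.2 -210.1   88.2   52.2  168. ]
top (247, 167, 26, 56) ((259.45556640625, 194.7235107421875), (14.898634910583496, 55.528690338134766), 14.826478958129883) [ 467.6 -211.4   88.2   23.5  166.7] [ 469.1 -211.2   89.6   23.9  166.7]
```

View pics/fin.png

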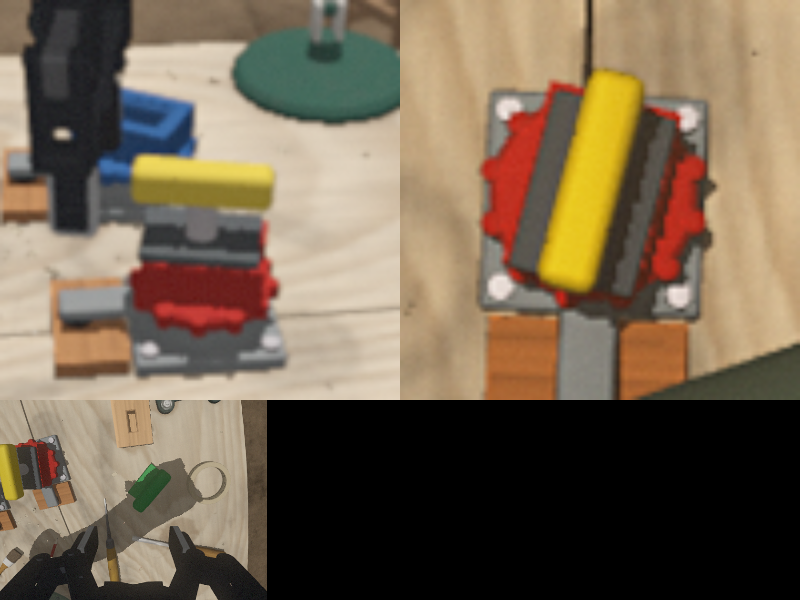

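The key stands upright in the red knob. From the top view its bar is centred at (469,-211) at height 117, angle 166.7°, which matches the slot. The robot is clear of everything.

```bash
python3 -c "
from plant import robot
print(robot.hand_in())"
```

```text
the job is handed in; nothing more can be done
None
```

The yellow-handled T-key now stands in the slot of the red clamp knob, and I handed the job in at about 10.4 s. I lifted it straight out of its block and lowered it slowly into the slot. I let go only after the shoulder touched the knob.

- **Seating:** contact came at TCP z 101.5 mm, against 101.6 mm predicted for a seated shoulder. The force at the wrist reached about 30 N for a moment, and I eased off before opening the gripper.
- **Final position:** the top view puts the bar at about (469, -211) mm and 166.7°. The slot had measured about (470, -212.5) mm and 166.8°. The bar measured 89.6 x 23.9 mm at its seated height, so it is upright.
- **Robot clear:** it has backed well away, with no contact force reading. The side and top views show the shoulder flat on the red boss.
- **Disagreements:** earlier slot-angle estimates from different views ranged from 165° to 169°, within the 20° allowed. The colour search for the slot failed in some views where it was hidden or in shadow, so I relied on the others.

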